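# Take the round roll off the cooling rack with the tongs and hold it over the dish

### The job

Pick up the kitchen tongs, close their jaws on the small round bread roll on the cooling rack and lift it off. The program finishes while still holding: the roll stays gripped in the tongs, still and touching nothing else, roughly a hand's breadth above the middle of the nest of empty foil dishes. Touch the roll only with the tongs, do not drop it, and leave the two long rolls, the dish nest and the timer where they stand.

Things in the scene. Friction and masses are not known exactly. Their poses are not given: they have to be found in the camera images.
- tongs: sprung steel kitchen tongs, 236 mm long, 0.12 kg, lying on edge: arms side by side, opening sideways in a level plane. Origin: on the hinge pin at the tail, at the underside; x along the midline (arms open) to the jaws, y to the left arm, z up. Frame fixed to pin and right arm: squeezing by angle a turns the midline by -a/2 in it. Arms are strips from z = 11 to 33 mm, jaws and pin from 0 to 36 mm
- tongs_grip (a point): point midway between the black grip plates on the outside of the two arms, where to squeeze: 100 mm from the hinge (plates from 67 to 133 mm), near the balance point, 22 mm above the underside; axes as tongs. 54 mm wide over the plates when open, sides nearly parallel. The spring pushes back 0.5 N per mm of squeeze; squeeze 6 to 10 mm to carry with jaws wide open
- jaw_left (a point): middle of the inside face of the left (+y) jaw, on the moving arm, 200 mm from the hinge, 18 mm above the underside. Jaws: 34 mm long, 36 mm high, cupped; 92 mm apart inside when open (80 mm at their ends, 102 mm over the outside); they close 2 mm for each 1 mm of squeeze at the grip plates
- jaw_right (a point): middle of the inside face of the right (-y) jaw, 200 mm from the hinge, 18 mm above the underside
- tongs_arm (a joint): how far the tongs are squeezed: 0 = fully open as found, about 0.2 rad = jaws closed on the round roll (about 20 mm of squeeze at the grip plates; 20 to 45 N holds it firmly), 0.33 = the stop
- round_roll: the round bread roll: firm, 48 mm diameter, 37 mm high, flat underside, domed top with a cross cut, upright side from 9 to 23 mm height, about 0.04 kg. Origin: centre of its underside, z up. It stands in one of three places in a row along y on the rack, about 100 mm apart
- round_roll_mid (a point): the middle of the round roll, 17 mm above its underside
- long_roll_1: a long bread roll, 76 x 34 x 30 mm, lying roughly along x on the rack; origin: centre of its underside. Leave it
- long_roll_2: the other long bread roll, the same
- rack: steel wire cooling rack, 150 mm (x) by 320 mm (y), standing fixed in the left baking tray; its level top is 95 mm above its origin (centre of its underside, 2 mm above the counter). Nothing stands up above its top but the rolls. The walls of the tray round it reach 76 mm above the counter, its near wall is at x = 0.52 to 0.54
- dish_nest: nest of empty round foil dishes, 198 mm wide, rim 77 mm high, standing loose on the counter; origin: centre of its underside
- timer: round kitchen timer, 66 mm wide, 39 mm high, standing loose near the front edge of the counter; origin: centre of its underside. Leave it
There are look-alikes about, which are no part of the job. Leave any blue look-alike of the round_roll alone.

How it is judged:
On the way, in this order (a step that is already met when the one before it is completed fails the run):
1. the tongs are lifted off the counter in the gripper (height (world z) of tongs_grip above 0.05 m and contact force between the fingers and tongs above 1 N), for 0.2 s.
2. the round roll is lifted off the rack, squeezed between the jaws of the tongs (height (world z) of round_roll above 0.117 m and contact force between tongs and round_roll above 0.5 N and contact force between rack and round_roll below 0.05 N), for 0.2 s.
At the end, for the whole second after the job is handed in: the gripper holds the tongs squeezed on the round roll, which is between both jaws, still, its middle within 40 mm sideways of the nest's centre and 50 to 180 mm above its rim; nothing else touches the roll, tongs clear of nest and rack; nest, timer, long rolls moved under 30 mm (contact force between the fingers and tongs above 1 N and contact force between tongs and round_roll above 0.5 N and value of joint tongs_arm above 0.1 rad and distance between round_roll_mid and jaw_left below 0.045 m and distance between round_roll_mid and jaw_right below 0.045 m and horizontal distance between round_roll_mid and dish_nest below 0.04 m and height (world z) of round_roll_mid between 0.127 and 0.257 m and contact force between each of round_roll, tongs and dish_nest below 0.05 N and contact force between tongs and rack below 0.05 N and contact force between the arm and round_roll below 0.05 N and linear speed of round_roll below 0.03 m/s and distance of each of dish_nest, timer, long_roll_1, long_roll_2 from where it was at the start of the episode below 0.03 m); the arm keeps its last pose, push and grip.
It fails at once if the gripper or arm touches the round roll itself (contact force between the arm and round_roll above 0.3 N).
It fails at once if the round roll is dropped: on the counter or tray below the rack (height (world z) of round_roll_mid below 0.08 m).
It fails at once if a long roll is pushed away (distance of any of long_roll_1, long_roll_2 from where it was at the start of the episode above 0.03 m).
It fails at once if the dish nest or the timer is pushed away (distance of any of dish_nest, timer from where it was at the start of the episode above 0.03 m).
It also fails if it takes over 48 s, if anything falls off the work surface, if the arm or the gripper's body presses on something with over 40 N, if the wrist force passes 120 N, or if a joint passes its speed limit or range.

### The arm

A 6-joint arm with a two-finger parallel gripper is mounted at the origin on a cart in front of the work surface, level with it; the furniture and walls round the work are solid. World frame = base frame: x ahead of the robot, y to its left, z up, the work surface at z = 0. Lengths are in m, angles in rad, forces in N, time in s.
With the tool pointing down it reaches from about 0.25 to 0.775 m from the base axis. Payload 8.9 kg.
Tool frame: the origin (TCP) lies midway between the tips of the shut fingers; the grasp point (between the pads) lies 19 mm behind it; z points along the fingers, x is the direction in which the jaws open and shut, and the axes are right-handed (so a half turn about z gives the same grasp; the last joint's range is limited). The gripper opens to 85 mm and grips with 20 to 120 N. Pads are 22 mm wide; open, the fingers measure 114 mm over their backs; the gripper's body (76 mm by 85 mm) begins 54 mm behind the grasp point. The pads swing forward as they close: fully open they stand 13 mm farther back than shut.
Start: joints at [1.096, 0.291, -0.153, 1.127, 0, 1.431], TCP at [0.173, 0.496, 0.231] pointing down, gripper open.
Joint ranges: [-2.52, 2.52], [-0.91, 1.74], [-1.3, 1.37], [-1.96, 2.02], [-1.52, 1.47], [-3.14, 3.14]. Speed limits (rad/s): [2.22, 2.22, 2.79, 3.14, 3.14, 3.14].

### API

Orientations are given as [roll, pitch, yaw] about the fixed x, y, z axes, in that order (R = Rz(yaw) Ry(pitch) Rx(roll)).
In Python, from cell import env gives the robot as it stands. The module is installed in compiled form; this text tells all that it offers.
- The arm moves only by the tool jog_arm, never from a script. Its argument "series" is text: rows parted by semicolons, each of 7 numbers parted by spaces: the shift along the tool's x, y, z in mm, then the turn, a rotation vector about the tool's x, y, z in degrees, then the opening in per cent of the stroke, from 0 (shut) to 100 (fully open). A call has 1 to 5 rows; each row shifts and turns the commanded pose from where the row before left it, along the tool's axes as they then stand; what a row does not reach is not made up. A row lasts 1/12 s, in which the tool goes at most 41.7 mm and 7.16 degrees, less where a joint would pass 70% of its speed; a pose out of reach is approached as far as the arm can. A call with a gripper value outside its range is refused whole. The fingers move at their own pace and stop on an object; "grip_force" is the grip in N (left out, the last holds). Time passes only in rows, so rows that do not move let the fingers close. It gives the time, the measured TCP pose, the force and the opening at its end, in the units of the state.
- env.observe(): the state, without advancing time (a new reading comes with each control period).
- env.get_image(name): name is "side" or "top" or "wrist"; returns the picture (400x640x3 uint8, blue, green, red); there is no depth.
- env.camera_model(name): a dict with "fovy" (degrees; the focal length in pixels is half the picture's height over the tangent of half this angle, whatever the lens; pixels are square), "cx", "cy" (the principal point, pixels), "cam_to_world" (4x4, takes a point from camera to world coordinates). Camera axes: x right, y down, z forward; pixel columns grow to the right and rows downward; lengths in m; the calibration is good to about 2 mm. A picture is of the moment at which its call begins: read the wrist's pose just before it. camera_model takes no time and is no camera call; for the wrist camera it gives the pose at the moment of the call.
- env.hand_in(): hands the job in, once; it reports no verdict.
Trained networks look in the newest picture that a camera, given by its name, has taken for a name from the list of things; names that differ only in an ending like _2 or _b are one class to them, and where a whole thing is asked for, a point or a joint stands for the part that bears it (a point fixed in the world has none). Each returns a list of dicts, best first, with "score" (0 to 1); they miss things now and then, are a little off and sometimes report something else, mostly with a low value. They report only what shows in the picture. A call takes as long as a camera call. They do not tell look-alikes from the thing itself.
- env.look_for(camera, label): "at" ([column, row] in pixels, amid what is visible of it).
- env.cut_out(camera, label): "pixels" (400x640 bool, what is visible of it) and "at" ([column, row] in pixels, amid what is visible of it).
- env.landmark_of(camera, label): "at" ([column, row] in pixels: a listed point, or the origin of a listed thing).
The state is a dict: "clock": time; "joint_positions": joint angles; "joint_velocities": joint speeds; "joint_efforts": joint torques, N m; "tcp_pos": TCP position; "eef_rot": TCP orientation; "ft_force": force on the tool from outside, world axes, zero at the start; "torque": the same for the moment, N m; "grip_width": opening from 0.0 (shut) to 1.0 (fully open).
Only numpy, scipy, OpenCV 4.12 (cv2) and the standard library are available. Lean on these libraries where they do the work, as an engineer would, in place of code of your own. Each camera call takes 0.05 s, during which the arm holds its last target.

## Working session

There is one attempt and no reset: what is moved stays moved. The work goes in short steps, Python scripts to look and compute and a tool call to move; the robot and the scene stay as the last step left them, time stands still between calls to the robot, and variables do not carry over. Pictures are saved under pics/ and viewed, and the job is handed in when it is done.

Besides the shell and the picture viewer there is one more tool, called as a command line: name --argument value ..., lists and objects as JSON in quotes. jog_arm: Moves the arm, as the interface text tells. Its arguments: {"type":"object","properties":{"series":{"type":"string"},"grip_force":{"type":"number"}},"required":["series"]}

```bash
ls; mkdir -p pics
python3 - <<'E'
from cell import env
import cv2
s=env.observe(); print({k:np.round(v,3).tolist() if 0 else v for k,v in s.items()})
for n in ["side","top","wrist"]:
    im=env.get_image(n); cv2.imwrite(f"pics/{n}0.png",im)
    print(n,env.camera_model(n))
E
```

```text
pics
{'clock': 0.0, 'joint_positions': array([ 1.09572824e+00,  2.91240436e-01, -1.54118197e-01,  1.12669717e+00,
       -1.33888553e-05,  1.43148607e+00]), 'joint_velocities': array([ 0.0004204 ,  0.00107143,  0.00138372, -0.00011991, -0.00052076,
        0.00132422]), 'joint_efforts': array([ 3.16233905e-03, -5.37143648e+01,  3.31371367e+01,  1.60070357e-02,
       -1.09060912e-05, -1.24440857e-05]), 'tcp_pos': array([0.17278591, 0.49529523, 0.23075604]), 'eef_rot': array([-3.14143102e+00,  1.24913337e-03,  1.23503861e+00]), 'ft_force': array([-0.39505274, -0.2426804 ,  0.52937518]), 'torque': array([-0.053096  , -0.00900327,  0.01170476]), 'grip_width': 1.0017259043049402}
side {'fovy': 55.961335638529384, 'cx': 322.0628890645874, 'cy': 197.93473744611794, 'cam_to_world': array([[ 0.99993286,  0.00724935,  0.00903998,  0.58926041],
       [-0.00168065, -0.68115777,  0.73213473, -0.56950239],
       [ 0.01146515, -0.73210077, -0.68109986,  0.72986551],
       [ 0.        ,  0.        ,  0.        ,  1.        ]])}
top {'fovy': 54.74555782829727, 'cx': 319.6483999899313, 'cy': 205.7990919084042, 'cam_to_world': array([[-0.01656913, -0.9972965 ,  0.07159015,  0.50618567],
       [-0.99984779,  0.01613505, -0.00663742,  0.11474076],
       [ 0.00546437, -0.07168923, -0.99741205,  1.00299232],
       [ 0.        ,  0.        ,  0.        ,  1.        ]])}
wrist {'fovy': 67.3344636599336, 'cx': 320.8132560947484, 'cy': 201.423540612884, 'cam_to_world': array([[ 0.32987826,  0.91008897,  0.25083542,  0.10916429],
       [ 0.94402204, -0.31755527, -0.08933668,  0.51815834],
       [-0.00165021,  0.26626439, -0.96389862,  0.3725598 ],
       [ 0.        ,  0.        ,  0.        ,  1.        ]])}
```

View pics/top0.png

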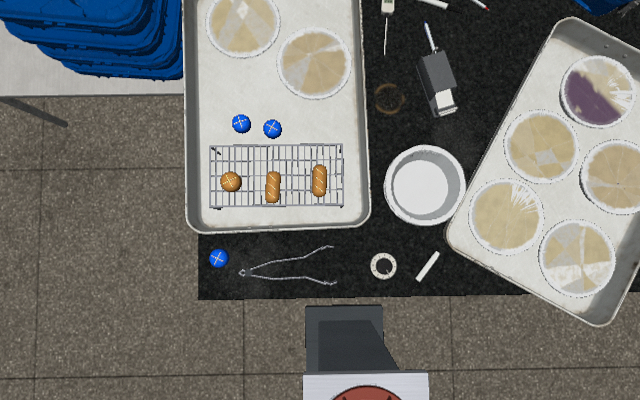

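View pics/side0.png

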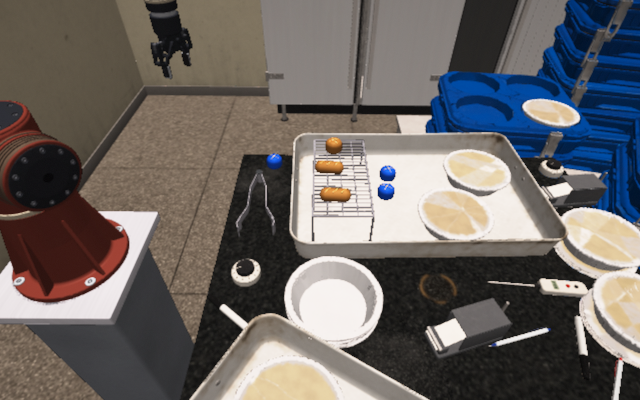

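View pics/wrist0.png

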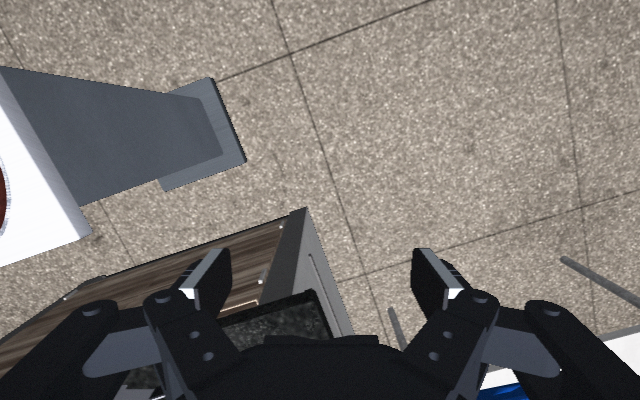

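The top view shows the tongs with the hinge at (241,272) and the jaws at (333,248) and (333,283). The brown round roll is at (231,181), the left slot of the rack. The nest is at (424,186) and the timer at (383,266); the blue balls are look-alikes.

```bash
cat > h.py <<'E'
import numpy as np, cv2
from cell import env
def ray(n,px):
    m=env.camera_model(n); f=200/np.tan(np.radians(m['fovy']/2))
    T=m['cam_to_world']; d=T[:3,:3]@np.array([(px[0]-m['cx'])/f,(px[1]-m['cy'])/f,1.]); return T[:3,3],d
def onz(n,px,z):
    o,d=ray(n,px); return o+d*(z-o[2])/d[2]
def proj(n,p):
    m=env.camera_model(n); f=200/np.tan(np.radians(m['fovy']/2))
    T=m['cam_to_world']; c=T[:3,:3].T@(np.asarray(p)-T[:3,3]); return np.array([m['cx']+f*c[0]/c[2],m['cy']+f*c[1]/c[2]])
def tri(a,b):
    (o1,d1),(o2,d2)=a,b
    A=np.stack([d1,-d2],1); t=np.linalg.lstsq(A,o2-o1,rcond=None)[0]
    p,q=o1+t[0]*d1,o2+t[1]*d2; return (p+q)/2,np.linalg.norm(p-q)
E
python3 - <<'E'
from h import *
np.set_printoptions(precision=4,suppress=True)
Z={'tongs':0,'tongs_grip':.022,'jaw_left':.018,'jaw_right':.018,'round_roll_mid':.114,'round_roll':.097,'long_roll_1':.097,'dish_nest':0,'timer':0}
env.get_image('top');env.get_image('side')
for l,z in Z.items():
  for c in ['top','side']:
    for r in env.landmark_of(c,l)[:4]:
        print(l,c,np.round(r['at'],1),round(r['score'],2),onz(c,r['at'],z))
E
```

```text
tongs top [252.1 269.3] 0.76 [0.4174 0.2844 0.    ]
tongs side [256.3 178.8] 0.95 [0.4017 0.2973 0.    ]
tongs_grip top [286.2 269. ] 0.88 [0.4186 0.195  0.022 ]
tongs_grip side [243.5 275.5] 0.64 [ 0.4212 -0.0671  0.022 ]
tongs_grip side [257.2 202.1] 0.62 [0.4222 0.1729 0.022 ]
jaw_left top [322.7 247.8] 0.6 [0.47   0.1022 0.018 ]
jaw_left side [275.  226.5] 0.65 [0.4779 0.087  0.018 ]
jaw_right top [334.7 280.5] 0.9 [0.3874 0.0734 0.018 ]
jaw_right side [239.2 228. ] 0.63 [0.3874 0.081  0.018 ]
round_roll_mid top [269.7 126.4] 0.81 [0.7582 0.2226 0.114 ]
round_roll_mid top [239.6 126.2] 0.61 [0.7597 0.293  0.114 ]
round_roll_mid top [219.2 256.8] 0.5 [0.457 0.34  0.114]
round_roll_mid top [332.6 280.3] 0.47 [0.3995 0.0822 0.114 ]
round_roll_mid side [384.7 173.1] 0.72 [0.76   0.1888 0.114 ]
round_roll_mid side [330.8 141.2] 0.69 [0.6229 0.3316 0.114 ]
round_roll_mid side [386.6 188.7] 0.52 [0.7572 0.1278 0.114 ]
round_roll_mid side [276.6 161.9] 0.44 [0.4762 0.2325 0.114 ]
round_roll top [231.1 183.4] 0.86 [0.6275 0.3166 0.097 ]
round_roll top [240.  122.8] 0.82 [0.7728 0.2954 0.097 ]
round_roll top [219. 256.] 0.65 [0.4579 0.3448 0.097 ]
round_roll top [269.  132.6] 0.53 [0.748  0.2265 0.097 ]
round_roll side [384.6 196.4] 0.82 [0.7532 0.118  0.097 ]
round_roll side [332.  151.3] 0.8 [0.6263 0.3061 0.097 ]
round_roll side [386.8 173.5] 0.77 [0.7701 0.2081 0.097 ]
round_roll side [275.5 166.5] 0.48 [0.4719 0.2343 0.097 ]
long_roll_1 top [317.5 179.3] 0.78 [0.6341 0.1127 0.097 ]
long_roll_1 top [273.6 188.2] 0.63 [0.6146 0.2166 0.097 ]
long_roll_1 side [329.9 171.8] 0.9 [0.6187 0.2134 0.097 ]
long_roll_1 side [336.3 198.4] 0.83 [0.6328 0.1095 0.097 ]
dish_nest top [419.6 186.6] 0.61 [ 0.6243 -0.1542  0.    ]
dish_nest side [329.1 316. ] 0.98 [ 0.6133 -0.1539  0.    ]
timer top [381.3 264.6] 0.9 [ 0.4237 -0.0483  0.    ]
timer side [244.6 274.7] 0.94 [ 0.4181 -0.0493  0.    ]
```

Run:
```python
import cv2
a=cv2.imread('pics/top0.png')[230:300,205:355]; b=cv2.imread('pics/side0.png')[130:250,220:300]
cv2.imwrite('pics/ct.png',cv2.resize(a,None,fx=5,fy=5,interpolation=cv2.INTER_CUBIC))
cv2.imwrite('pics/cs.png',cv2.resize(b,None,fx=5,fy=5,interpolation=cv2.INTER_CUBIC))
```

```text
(no output)
```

View pics/ct.png

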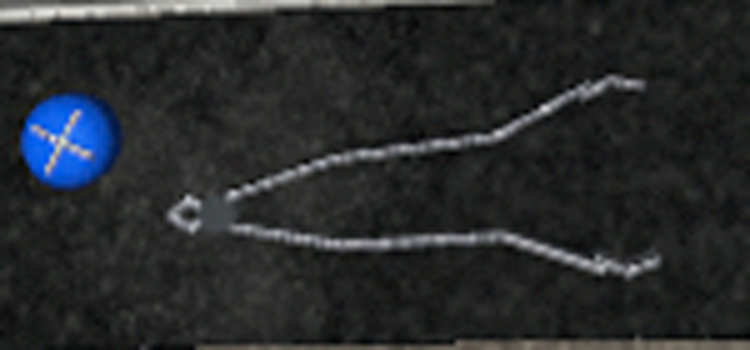

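View pics/cs.png

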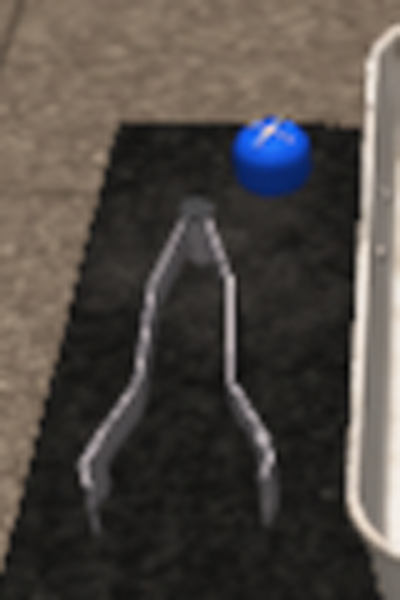

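Run:
```python
from h import *
np.set_printoptions(precision=4,suppress=True)
P=lambda x,y,z: onz('top',(205+(x-2)/5,230+(y-2)/5),z)
h=P(216,213,.036);t1=P(642,85,.036);t2=P(657,262,.036)
k=[P(340,157,.033),P(345,243,.033),P(495,135,.033),P(500,237,.033)]
print('hinge',h,'tips',t1,t2)
for a in k: print(a)
for m in [(t1+t2)/2,(k[0]+k[1])/2,(k[2]+k[3])/2]:
    d=m-h; print(m,np.linalg.norm(d[:2]),np.degrees(np.arctan2(d[1],d[0])))
S=lambda x,y,z: onz('side',(220+(x-2)/5,130+(y-2)/5),z)
h=S(196,206,.036);j1=S(268,463,.036);j2=S(85,465,.036)
print('side hinge',h,j1,j2,'mid',(j1+j2)/2); d=(j1+j2)/2-h; print(np.linalg.norm(d[:2]),np.degrees(np.arctan2(d[1],d[0])))
for a in [(232,290),(232,380),(150,295),(142,378)]: print(S(*a,.033))
```

```text
hinge [0.4136 0.289  0.036 ] tips [0.4732 0.0767 0.036 ] [0.3859 0.071  0.036 ]
[0.4399 0.2277 0.033 ]
[0.3975 0.2256 0.033 ]
[0.4495 0.1504 0.033 ]
[0.3991 0.1486 0.033 ]
[0.4295 0.0739 0.036 ] 0.21569567959498415 -85.77484767819205
[0.4187 0.2266 0.033 ] 0.0625196553266346 -85.3450152903633
[0.4243 0.1495 0.033 ] 0.13986797669196926 -85.62249266173264
side hinge [0.4136 0.2909 0.036 ] [0.4749 0.0851 0.036 ] [0.383  0.0828 0.036 ] mid [0.429 0.084 0.036]
0.20749941449900267 -85.76795634666239
[0.442  0.2203 0.033 ]
[0.4497 0.1481 0.033 ]
[0.3969 0.2156 0.033 ]
[0.4019 0.1492 0.033 ]
```

```bash
cat >> h.py <<'E'
from scipy.spatial.transform import Rotation as Ro
def plan(pos,yaw,N,op,tilt=True):
    """rows from measured pose to pos (m), yaw deg pointing down, N rows"""
    s=env.observe(); p=s['tcp_pos'].copy(); R=Ro.from_euler('xyz',s['eef_rot'])
    T=Ro.from_euler('xyz',[np.pi,0,np.radians(yaw)])
    rv=(R.inv()*T).as_rotvec()/N; dp=(np.asarray(pos)-p)/N
    rows=[]
    for i in range(N):
        sh=R.inv().apply(dp)*1000
        rows.append(' '.join(f'{v:.1f}' for v in sh)+' '+' '.join(f'{v:.2f}' for v in np.degrees(rv))+f' {op}')
        R=R*Ro.from_rotvec(rv)
    for i in range(0,N,5): print('; '.join(rows[i:i+5]))
    print('now',np.round(p,4),np.round(np.degrees(s['eef_rot']),2),'grip',round(s['grip_width'],3),'t',s['clock'],'F',np.round(s['ft_force'],1))
E
python3 -c "
from h import *
plan([.421,.190,.13],4.3,12,100)"
```

```text
-17.2 27.9 8.4 -0.00 0.00 5.54 100; -14.5 29.4 8.4 -0.00 0.00 5.54 100; -11.6 30.7 8.4 -0.00 0.00 5.54 100; -8.5 31.7 8.4 -0.00 0.00 5.54 100; -5.4 32.3 8.4 -0.00 0.00 5.54 100
-2.3 32.7 8.4 -0.00 0.00 5.54 100; 0.9 32.8 8.4 -0.00 0.00 5.54 100; 4.0 32.6 8.4 -0.00 0.00 5.54 100; 7.2 32.0 8.4 -0.00 0.00 5.54 100; 10.2 31.2 8.4 -0.00 0.00 5.54 100
13.2 30.0 8.4 -0.00 0.00 5.54 100; 16.0 28.6 8.4 -0.00 0.00 5.54 100
now [0.173  0.4957 0.2313] [-180.     -0.     70.76] grip 1.003 t 1.15 F [-0.7  0.1 -0.2]
```

jog_arm --series "-17.2 27.9 8.4 0 0 5.54 100; -14.5 29.4 8.4 0 0 5.54 100; -11.6 30.7 8.4 0 0 5.54 100; -8.5 31.7 8.4 0 0 5.54 100; -5.4 32.3 8.4 0 0 5.54 100"

```text
clock: 1.57
tcp_pos: [0.2769, 0.3672, 0.189]
eef_rot: [3.142, -0.0, 0.747]
ft_force: [0.9, -0.1, -0.0]
grip_width: 1.0
```

jog_arm --series "-2.3 32.7 8.4 0 0 5.54 100; 0.9 32.8 8.4 0 0 5.54 100; 4.0 32.6 8.4 0 0 5.54 100; 7.2 32.0 8.4 0 0 5.54 100; 10.2 31.2 8.4 0 0 5.54 100"

```text
clock: 1.98
tcp_pos: [0.3805, 0.2396, 0.1471]
eef_rot: [-3.141, -0.001, 0.263]
ft_force: [1.1, 0.9, 0.2]
grip_width: 1.002
```

jog_arm --series "13.2 30.0 8.4 0 0 5.54 100; 16.0 28.6 8.4 0 0 5.54 100; 0 0 0 0 0 0 100; 0 0 0 0 0 0 100"

```text
clock: 2.32
tcp_pos: [0.4216, 0.1888, 0.1301]
eef_rot: [3.141, 0.001, 0.072]
ft_force: [-0.5, 0.5, -0.4]
grip_width: 0.998
```

Run:
```python
from h import *
np.set_printoptions(precision=4,suppress=True)
im=env.get_image('wrist'); 
plan([.421,.190,.13],4.3,1,100)
for l,z in [('tongs',0),('tongs_grip',.022),('jaw_left',.018),('jaw_right',.018)]:
    for r in env.landmark_of('wrist',l)[:3]: print(l,np.round(r['at'],1),round(r['score'],2),onz('wrist',r['at'],z))
p=proj('wrist',[.421,.190,.022]);print(p, proj('wrist',[.4136,.29,.036]))
cv2.circle(im,tuple(int(v) for v in p),3,(0,0,255),-1)
cv2.imwrite('pics/w1.png',im)
```

```text
0.1 -0.3 0.3 -0.01 0.04 -0.06 100
now [0.4209 0.1897 0.1303] [-179.99    0.04    4.24] grip 1.003 t 2.3667 F [-0.7  0.6 -0. ]
tongs [316.8  73. ] 0.57 [0.4092 0.2943 0.    ]
jaw_right [272.5 300. ] 0.8 [0.3815 0.086  0.018 ]
[321.4352 200.7863] [321.8998  73.5979]
```

View pics/w1.png

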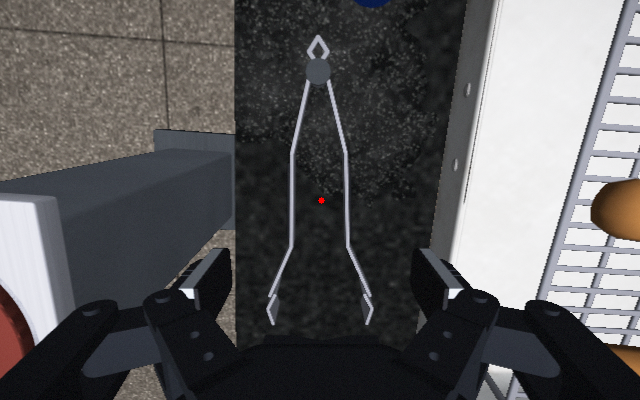

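The tongs lie straight in the wrist view: pin at (318,71), grip section between columns 291 and 347, rows 152 to 247. I'll refine their pose from these pixels.

Run:
```python
from h import *
np.set_printoptions(precision=4,suppress=True)
h=onz('wrist',(318,71),.036)
L=[onz('wrist',p,.033) for p in [(291.5,152),(346.5,152),(291,247),(348,247)]]
T=[onz('wrist',p,.036) for p in [(268,298),(370,298)]]
print(h,*L,*T)
for m in [(L[0]+L[1])/2,(L[2]+L[3])/2,(T[0]+T[1])/2]:
    d=m-h; a=np.arctan2(d[1],d[0]);print(m,np.linalg.norm(d[:2]),np.degrees(a),'grip',h[:2]+.1*np.array([np.cos(a),np.sin(a)]))
plan([.4185,.190,.005],4.6,4,100)
```

```text
[0.4106 0.2915 0.036 ] [0.394  0.2311 0.033 ] [0.4374 0.2345 0.033 ] [0.3977 0.1497 0.033 ] [0.4468 0.1535 0.033 ] [0.3798 0.1    0.036 ] [0.4711 0.107  0.036 ]
[0.4157 0.2328 0.033 ] 0.05896682714301241 -85.02142871487402 grip [0.4193 0.1919]
[0.4223 0.1516 0.033 ] 0.14041942183072995 -85.24614943990132 grip [0.4189 0.1919]
[0.4255 0.1035 0.036 ] 0.18863770569903252 -85.4914388344183 grip [0.4185 0.1918]
-0.5 0.2 31.5 -0.00 -0.01 -0.05 100; -0.5 0.2 31.5 -0.00 -0.01 -0.05 100; -0.5 0.2 31.5 -0.00 -0.01 -0.05 100; -0.5 0.2 31.5 -0.00 -0.01 -0.05 100
now [0.4205 0.1909 0.1308] [-179.99   -0.02    4.4 ] grip 0.998 t 2.5667 F [-0.2  0.2  0.7]
```

jog_arm --series "-1 0 32 0 0 0 100; 0 0 32 0 0 0 100; 0 0 32 0 0 0 100; 0 0 20 0 0 0 100; 0 0 9 0 0 0 100"

```text
clock: 2.98
tcp_pos: [0.4179, 0.1903, 0.0034]
eef_rot: [3.141, 0.003, 0.077]
ft_force: [-0.7, -0.0, 0.2]
grip_width: 1.0
```

jog_arm --series "0 0 0 0 0 0 80; 0 0 0 0 0 0 70; 0 0 0 0 0 0 62; 0 0 0 0 0 0 58; 0 0 0 0 0 0 54" --grip_force 40

```text
clock: 3.4
tcp_pos: [0.4213, 0.1904, 0.0071]
eef_rot: [-3.141, -0.003, 0.075]
ft_force: [-0.9, -1.4, 9.0]
grip_width: 0.542
```

jog_arm --series "0 0 0 0 0 0 54; 0 0 0 0 0 0 54; 0 0 0 0 0 0 54; 0 0 0 0 0 0 54"

```text
clock: 3.73
tcp_pos: [0.4213, 0.1904, 0.0071]
eef_rot: [-3.141, -0.003, 0.074]
ft_force: [0.2, 0.6, 9.0]
grip_width: 0.542
```

Run:
```python
from h import *
im=env.get_image('wrist'); cv2.imwrite('pics/w2.png',im)
plan([.4185,.190,.005],4.6,1,54)
```

```text
-2.9 0.2 2.1 -0.04 -0.18 -0.33 54
now [0.4214 0.1904 0.0071] [-179.96   -0.18    4.27] grip 0.541 t 3.7833 F [-1.1  0.6  7.8]
```

View pics/w2.png

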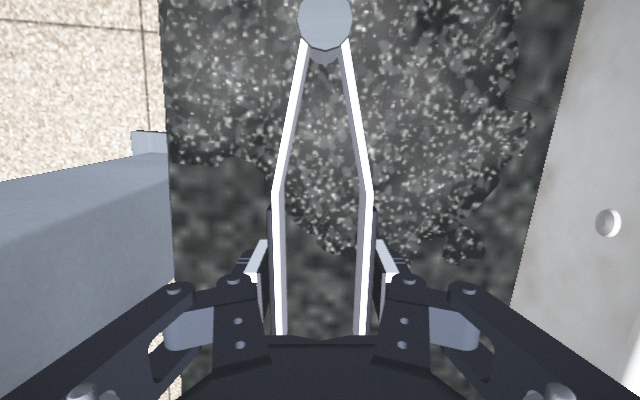

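jog_arm --series "0 0 -10 0 0 0 54; 0 0 -20 0 0 0 54; 0 0 -35 0 0 0 54; 0 0 -35 0 0 0 54; 0 0 0 0 0 0 54"

```text
clock: 4.2
tcp_pos: [0.4238, 0.1911, 0.1118]
eef_rot: [-3.14, -0.01, 0.075]
ft_force: [1.4, 0.2, -1.2]
grip_width: 0.541
```

Run:
```python
from h import *
np.set_printoptions(precision=4,suppress=True)
im=env.get_image('side'); cv2.imwrite('pics/s2.png',im)
plan([.4185,.190,.1],4.6,1,54)
c={}
for n,(x0,y0,x1,y1) in {'top':(212,165,248,200),'side':(315,130,350,158)}.items():
    a=cv2.imread(f'pics/{n}0.png'); h=cv2.cvtColor(a,cv2.COLOR_BGR2HSV)
    m=np.zeros(a.shape[:2],bool); m[y0:y1,x0:x1]=True
    m&=(h[...,0]>5)&(h[...,0]<25)&(h[...,1]>110)
    n_,lab,st,ce=cv2.connectedComponentsWithStats(m.astype(np.uint8)); k=1+st[1:,4].argmax()
    print(n,st[k],ce[k]); c[n]=ce[k]
    print(onz(n,ce[k],.115))
    m2=env.cut_out(n,'round_roll') 
    for r in m2[:4]: print(np.round(r['at'],1),round(r['score'],2),r['pixels'].sum())
print(tri(ray('top',c['top']),ray('side',c['side'])))
```

```text
-4.5 0.5 9.4 -0.08 -0.44 -0.31 54
now [0.4229 0.1908 0.1094] [-179.91   -0.44    4.29] grip 0.538 t 4.25 F [-1.   0.  -1.9]
top [221 172  21  20 308] [230.7662 181.6656]
[0.6292 0.3134 0.115 ]
[272.3 131.2] 0.84 296
[217.1 256.8] 0.69 305
[238.3 121.3] 0.61 315
[231.4 180.1] 0.55 371
side [326 137  16  17 224] [333.4732 145.0536]
[0.63   0.3112 0.115 ]
[334.9 144.5] 0.79 209
[276.7 162. ] 0.59 130
[386.1 193.3] 0.49 234
[385.9 173.8] 0.48 230
(array([0.6298, 0.3139, 0.1131]), np.float64(0.0007154199168449973))
```

View pics/s2.png

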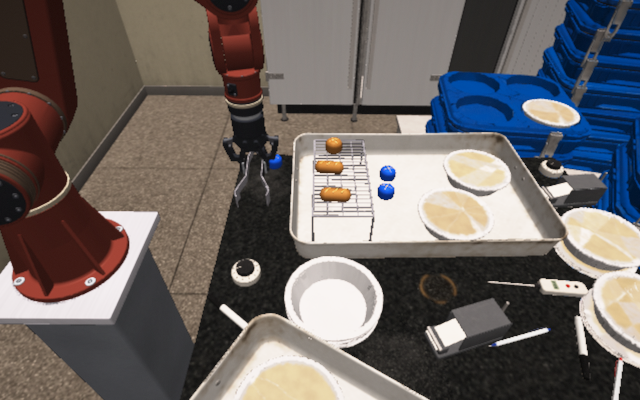

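jog_arm --series "0 0 -20 0 0 0 54; 0 0 -30 0 0 0 54; 0 0 -25 0 0 0 54; 0 0 0 0 0 0 54"

```text
clock: 4.68
tcp_pos: [0.4216, 0.1905, 0.1834]
eef_rot: [-3.141, -0.004, 0.075]
ft_force: [1.2, 0.3, -2.0]
grip_width: 0.541
```

Run:
```python
from h import *
plan([.529,.3135,.19],90,18,54)
im=env.get_image('wrist'); cv2.imwrite('pics/w3.png',im)
```

```text
6.5 -6.4 -0.3 0.01 -0.01 -4.76 54; 7.0 -5.8 -0.3 0.01 -0.01 -4.76 54; 7.4 -5.2 -0.3 0.01 -0.01 -4.76 54; 7.8 -4.6 -0.3 0.01 -0.01 -4.76 54; 8.2 -3.9 -0.3 0.01 -0.01 -4.76 54
8.5 -3.2 -0.3 0.01 -0.01 -4.76 54; 8.7 -2.5 -0.3 0.01 -0.01 -4.76 54; 8.9 -1.8 -0.3 0.01 -0.01 -4.76 54; 9.0 -1.0 -0.3 0.01 -0.01 -4.76 54; 9.1 -0.3 -0.3 0.01 -0.01 -4.76 54
9.1 0.5 -0.3 0.01 -0.01 -4.76 54; 9.0 1.2 -0.3 0.01 -0.01 -4.76 54; 8.9 2.0 -0.4 0.01 -0.01 -4.76 54; 8.7 2.7 -0.4 0.01 -0.01 -4.76 54; 8.4 3.4 -0.4 0.01 -0.01 -4.76 54
8.1 4.1 -0.4 0.01 -0.01 -4.76 54; 7.7 4.8 -0.4 0.01 -0.01 -4.76 54; 7.3 5.4 -0.4 0.01 -0.01 -4.76 54
now [0.4216 0.1905 0.1834] [-179.95   -0.23    4.29] grip 0.541 t 4.6833 F [ 1.2  0.3 -2. ]
```

View pics/w3.png

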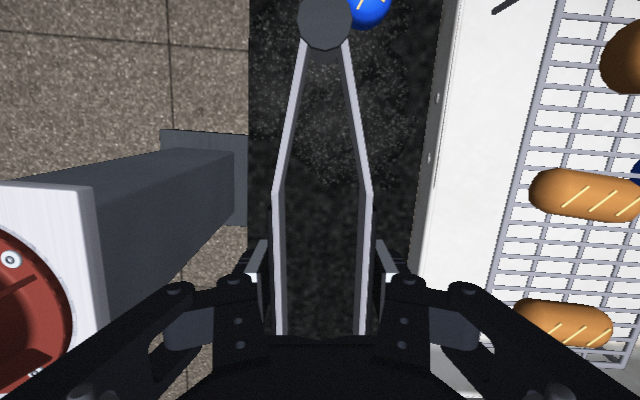

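jog_arm --series "6.5 -6.4 -0.3 0 0 -4.76 54; 7.0 -5.8 -0.3 0 0 -4.76 54; 7.4 -5.2 -0.3 0 0 -4.76 54; 7.8 -4.6 -0.3 0 0 -4.76 54; 8.2 -3.9 -0.3 0 0 -4.76 54"

```text
clock: 5.15
tcp_pos: [0.4489, 0.2241, 0.1798]
eef_rot: [-3.141, 0.003, 0.494]
ft_force: [-0.4, -0.6, -1.2]
grip_width: 0.539
```

jog_arm --series "8.5 -3.2 -0.3 0 0 -4.76 54; 8.7 -2.5 -0.3 0 0 -4.76 54; 8.9 -1.8 -0.3 0 0 -4.76 54; 9.0 -1.0 -0.3 0 0 -4.76 54; 9.1 -0.3 -0.3 0 0 -4.76 54"

```text
clock: 5.57
tcp_pos: [0.4788, 0.2582, 0.1811]
eef_rot: [-3.14, 0.003, 0.91]
ft_force: [0.8, -1.0, -0.5]
grip_width: 0.541
```

jog_arm --series "9.1 0.5 -0.3 0 0 -4.76 54; 9.0 1.2 -0.3 0 0 -4.76 54; 8.9 2.0 -0.4 0 0 -4.76 54; 8.7 2.7 -0.4 0 0 -4.76 54; 8.4 3.4 -0.4 0 0 -4.76 54"

```text
clock: 5.98
tcp_pos: [0.5088, 0.2924, 0.1828]
eef_rot: [-3.139, 0.002, 1.325]
ft_force: [0.2, -0.9, -1.1]
grip_width: 0.541
```

jog_arm --series "8.1 4.1 -0.4 0 0 -4.76 54; 7.7 4.8 -0.4 0 0 -4.76 54; 7.3 5.4 -0.4 0 0 -4.76 54; 0 0 0 0 0 0 54; 0 0 0 0 0 0 54"

```text
clock: 6.4
tcp_pos: [0.5267, 0.3127, 0.1844]
eef_rot: [-3.139, 0.001, 1.568]
ft_force: [-0.6, 0.8, -1.4]
grip_width: 0.542
```

Run:
```python
from h import *
np.set_printoptions(precision=4,suppress=True)
im=env.get_image('wrist'); cv2.imwrite('pics/w4.png',im)
print('pin from wrist', onz('wrist',(325,20),.19-.007+.036))
im=env.get_image('top'); cv2.imwrite('pics/t4.png',cv2.resize(im[120:290,170:420],None,fx=3,fy=3,interpolation=cv2.INTER_CUBIC))
im=env.get_image('side'); cv2.imwrite('pics/s4.png',cv2.resize(im[20:240,200:440],None,fx=2.7,fy=2.7,interpolation=cv2.INTER_CUBIC))
plan([.529,.3135,.19],90,1,54)
```

```text
pin from wrist [0.4289 0.3146 0.219 ]
1.0 2.1 -4.3 -0.08 0.04 -0.17 54
now [0.5269 0.3125 0.1857] [-179.92    0.04   89.83] grip 0.542 t 6.55 F [ 0.  -0.7 -0.8]
```

View pics/t4.png

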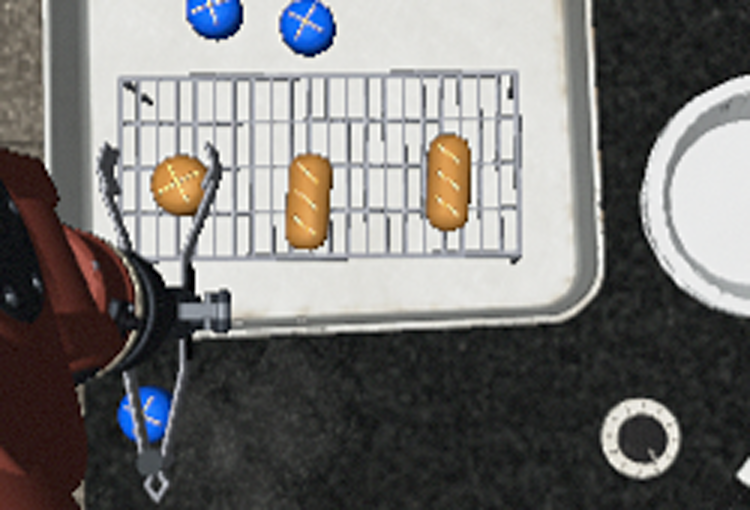

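View pics/s4.png

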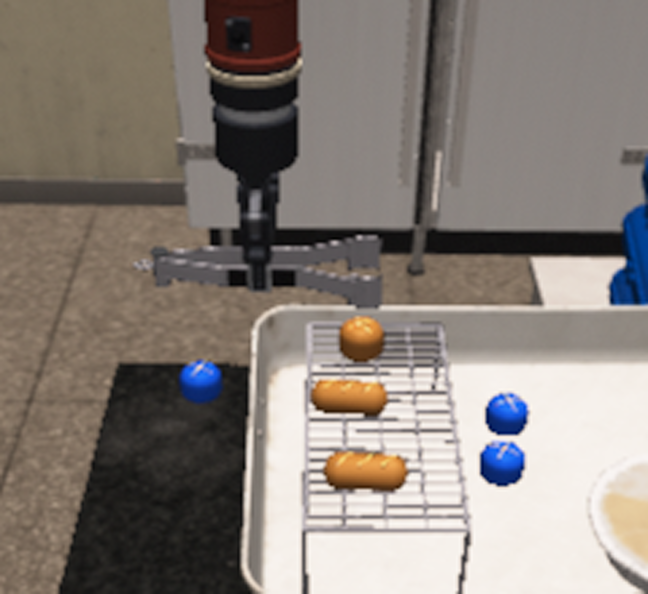

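View pics/w4.png

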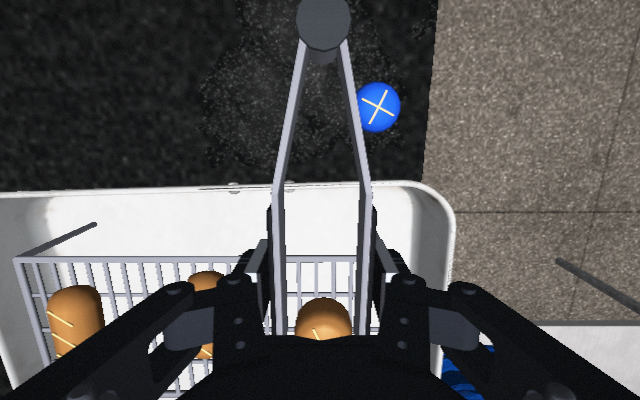

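Run:
```python
from h import *
np.set_printoptions(precision=4,suppress=True)
P=lambda x,y,z: onz('top',(170+(x-1)/3,120+(y-1)/3),z)
z=.1785+.036
a=P(108,152,z);b=P(211,152,z);print('jaw tops',a,b,(a+b)/2, 'pin',P(150,462,z))
print('tip', P(108,146,z),P(211,142,z))
S=lambda x,y,z: onz('side',(200+(x-1)/2.7,20+(y-1)/2.7),z)
# jaw right (near) top tip and left
print(S(381,277,z),S(381,236,z),'underside',S(381,305,.1785))
```

```text
jaw tops [0.6397 0.3427 0.2145] [0.6386 0.2722 0.2145] [0.6391 0.3074 0.2145] pin [0.4287 0.3135 0.2145]
tip [0.6438 0.3427 0.2145] [0.6455 0.2721 0.2145]
[0.6445 0.2703 0.2145] [0.6475 0.3477 0.2145] underside [0.6464 0.2776 0.1785]
```

jog_arm --series "3 0 10 0 0 -1 54; 0 0 15 0 0 0 54; 0 0 15 0 0 0 54; 0 0 0 0 0 0 54; 0 0 0 0 0 0 54"

```text
clock: 6.97
tcp_pos: [0.5267, 0.3157, 0.1456]
eef_rot: [-3.14, 0.001, 1.587]
ft_force: [0.7, -0.7, -1.3]
grip_width: 0.539
```

Run:
```python
from h import *
np.set_printoptions(precision=4,suppress=True)
plan([.529,.3135,.107],90,1,54)
im=env.get_image('top'); cv2.imwrite('pics/t5.png',cv2.resize(im[150:290,190:320],None,fx=4,fy=4,interpolation=cv2.INTER_CUBIC))
im=env.get_image('side'); cv2.imwrite('pics/s5.png',cv2.resize(im[90:190,230:380],None,fx=5,fy=5,interpolation=cv2.INTER_CUBIC))
```

```text
-2.2 2.3 38.6 -0.11 0.05 0.95 54
now [0.5267 0.3157 0.1456] [-179.89    0.04   90.95] grip 0.539 t 6.9667 F [ 0.7 -0.7 -1.3]
```

View pics/t5.png

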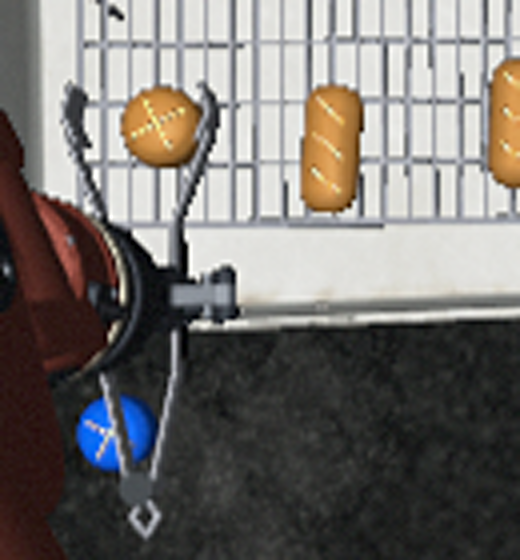

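View pics/s5.png

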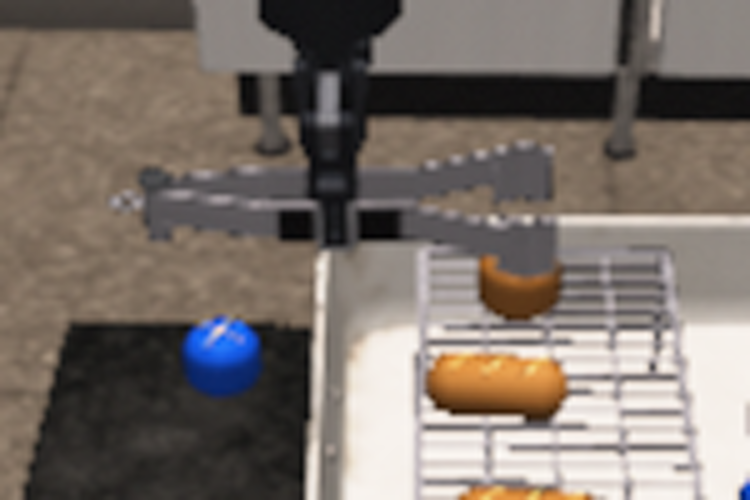

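Run:
```python
from h import *
np.set_printoptions(precision=4,suppress=True)
P=lambda x,y,z: onz('top',(190+(x-1.5)/4,150+(y-1.5)/4),z)
z=.1385+.036
# inner-jaw top edges
for L,R in [((73,92),(207,92)),((80,125),(212,125))]:
    a=P(*L,z);b=P(*R,z); print(a,b,(a+b)/2)
print('pin',P(136,488,z),'roll',P(160,126,.115))
```

```text
[0.6414 0.3495 0.1745] [0.6403 0.2772 0.1745] [0.6408 0.3133 0.1745]
[0.6234 0.3456 0.1745] [0.6223 0.2745 0.1745] [0.6228 0.3101 0.1745]
pin [0.429  0.3152 0.1745] roll [0.6305 0.316  0.115 ]
```

jog_arm --series "2 1 10 0 0 0 54; 0 0 10 0 0 0 54; 0 0 10 0 0 0 54; 0 0 8 0 0 0 54; 0 0 0 0 0 0 54"

```text
clock: 7.48
tcp_pos: [0.5272, 0.3175, 0.106]
eef_rot: [-3.138, 0.001, 1.588]
ft_force: [-0.5, 0.4, -0.9]
grip_width: 0.541
```

Run:
```python
from h import *
np.set_printoptions(precision=4,suppress=True)
im=env.get_image('top'); cv2.imwrite('pics/t6.png',cv2.resize(im[150:290,190:320],None,fx=4,fy=4,interpolation=cv2.INTER_CUBIC))
im=env.get_image('side'); cv2.imwrite('pics/s6.png',cv2.resize(im[90:190,230:380],None,fx=5,fy=5,interpolation=cv2.INTER_CUBIC))
plan([.529,.3135,.107],90,1,54)
```

```text
-4.4 0.7 0.9 -0.06 0.03 0.96 54
now [0.5282 0.3179 0.1079] [-179.94    0.03   90.96] grip 0.538 t 7.5833 F [ 0.5  0.1 -0.5]
```

View pics/t6.png

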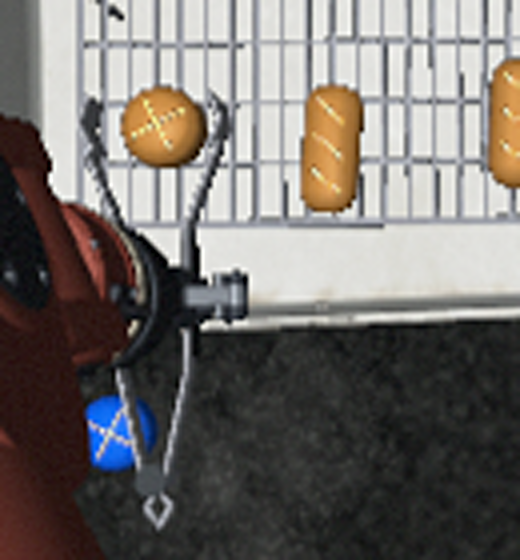

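View pics/s6.png

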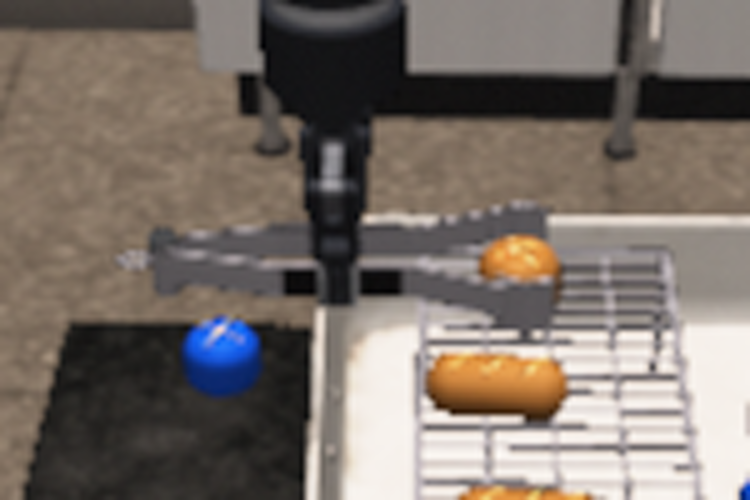

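jog_arm --series "0 0 -1 0 0 0 51; 0 0 0 0 0 0 48; 0 0 0 0 0 0 46; 0 0 0 0 0 0 44; 0 0 0 0 0 0 42" --grip_force 35

```text
clock: 8.0
tcp_pos: [0.5287, 0.3181, 0.1098]
eef_rot: [3.141, -0.0, 1.588]
ft_force: [-0.0, -0.4, -1.6]
grip_width: 0.422
```

jog_arm --series "0 0 0 0 0 0 40; 0 0 0 0 0 0 37; 0 0 0 0 0 0 33; 0 0 0 0 0 0 25; 0 0 0 0 0 0 10"

```text
clock: 8.42
tcp_pos: [0.5287, 0.3181, 0.1096]
eef_rot: [3.141, -0.0, 1.588]
ft_force: [-1.0, -1.2, -1.6]
grip_width: 0.402
```

jog_arm --series "0 0 0 0 0 0 0; 0 0 0 0 0 0 0; 0 0 0 0 0 0 0; 0 0 0 0 0 0 0; 0 0 0 0 0 0 0"

```text
clock: 8.83
tcp_pos: [0.5286, 0.3181, 0.1095]
eef_rot: [3.142, -0.0, 1.588]
ft_force: [0.8, 0.3, -1.1]
grip_width: 0.403
```

Run:
```python
from h import *
np.set_printoptions(precision=4,suppress=True)
im=env.get_image('top'); cv2.imwrite('pics/t7.png',cv2.resize(im[150:290,190:320],None,fx=4,fy=4,interpolation=cv2.INTER_CUBIC))
im=env.get_image('side'); cv2.imwrite('pics/s7.png',cv2.resize(im[90:190,230:380],None,fx=5,fy=5,interpolation=cv2.INTER_CUBIC))
plan([.529,.3135,.107],90,1,54)
```

```text
-4.6 0.3 2.5 0.00 -0.00 0.96 54
now [0.5286 0.3181 0.1095] [180.    -0.    90.96] grip 0.404 t 8.9333 F [-0.  -0.4 -0.8]
```

View pics/t7.png

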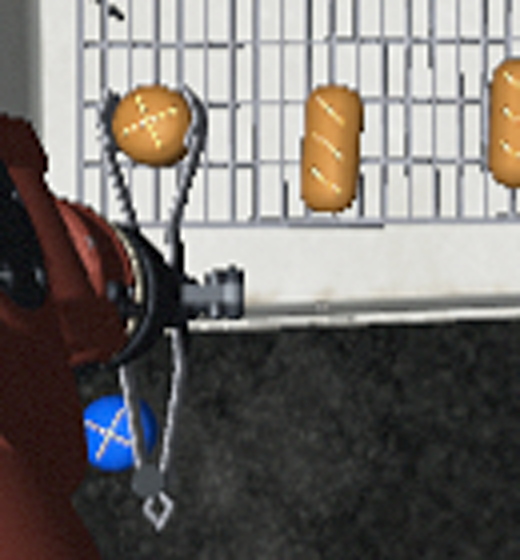

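View pics/s7.png

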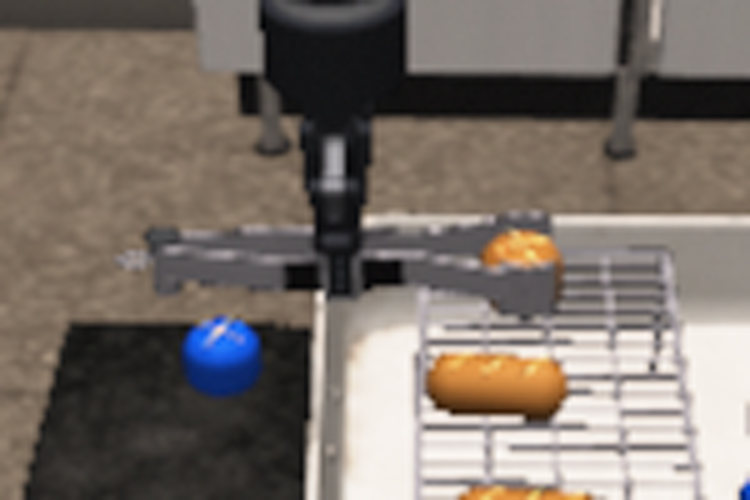

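The jaws are closed on the roll: both touch it and the opening stopped at 40%, as expected. Now I lift.

jog_arm --series "0 0 -4 0 0 0 0; 0 0 -6 0 0 0 0; 0 0 -10 0 0 0 0; 0 0 -15 0 0 0 0; 0 0 -15 0 0 0 0"

```text
clock: 9.35
tcp_pos: [0.5284, 0.318, 0.1607]
eef_rot: [-3.141, 0.0, 1.588]
ft_force: [0.3, -0.4, -0.3]
grip_width: 0.401
```

jog_arm --series "0 0 -15 0 0 0 0; 0 0 -15 0 0 0 0; 0 0 -10 0 0 0 0; 0 0 0 0 0 0 0; 0 0 0 0 0 0 0"

```text
clock: 9.77
tcp_pos: [0.5288, 0.3182, 0.2]
eef_rot: [3.141, -0.0, 1.588]
ft_force: [-0.9, 0.7, -2.3]
grip_width: 0.4
```

Run:
```python
from h import *
im=env.get_image('top'); im2=env.get_image('side'); 
cv2.imwrite('pics/c8.png',np.hstack([cv2.resize(im[130:290,180:330],None,fx=2.5,fy=2.5),cv2.resize(im2[60:220,230:380],None,fx=2.5,fy=2.5)]))
np.set_printoptions(precision=4,suppress=True)
for c,l,z in [('top','dish_nest',0),('side','dish_nest',0)]:
    for r in env.cut_out(c,l)[:1]:
        ys,xs=np.nonzero(r['pixels']); hull=cv2.convexHull(np.stack([xs,ys],1).astype(np.int32)); 
        e=cv2.fitEllipse(hull); print(c,e,'rim centre',onz(c,e[0],.077))
plan([.55,-.15,.19],90,1,0)
```

```text
top ((424.3526611328125, 184.93678283691406), (79.66387176513672, 82.0671157836914), 55.86031723022461) rim centre [ 0.6191 -0.1452  0.077 ]
-468.1 14.2 8.8 -0.09 0.04 0.96 0
now [0.528  0.3178 0.1985] [-179.91    0.04   90.96] grip 0.399 t 9.9667 F [ 0.3 -0.3 -2.4]
```

View pics/c8.png

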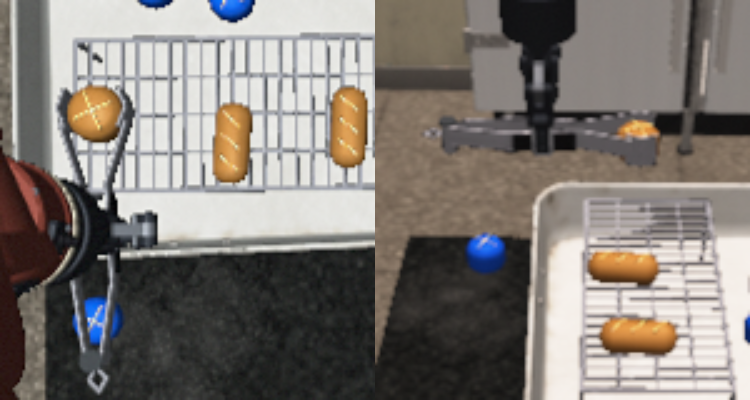

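jog_arm --series "-8 -1 0 0 0 0 0; -16 -1 0 0 0 0 0; -24 -1 0 0 0 0 0; -28 -1 0 0 0 0 0; -28 -1 0 0 0 0 0"

```text
clock: 10.38
tcp_pos: [0.5247, 0.2126, 0.199]
eef_rot: [-3.141, 0.0, 1.588]
ft_force: [-0.0, 0.6, -2.2]
grip_width: 0.4
```

jog_arm --series "-28 -1 0 0 0 0 0; -28 -1 0 0 0 0 0; -28 -1 0 0 0 0 0; -28 -1 0 0 0 0 0; -28 -1 0 0 0 0 0"

```text
clock: 10.8
tcp_pos: [0.5219, 0.0722, 0.1992]
eef_rot: [-3.141, 0.0, 1.587]
ft_force: [0.1, -0.1, -1.2]
grip_width: 0.4
```

jog_arm --series "-28 -1 0 0 0 0 0; -28 -1 0 0 0 0 0; -28 -1 0 0 0 0 0; -28 -1 0 0 0 0 0; -28 -1 0 0 0 0 0"

```text
clock: 11.22
tcp_pos: [0.5191, -0.0678, 0.1992]
eef_rot: [-3.141, 0.0, 1.587]
ft_force: [1.0, 0.5, -1.0]
grip_width: 0.399
```

jog_arm --series "-28 -1 0 0 0 0 0; -25 -1 0 0 0 0 0; -16 -1 0 0 0 0 0; -8 -1 0 0 0 0 0; 0 0 0 0 0 0 0"

```text
clock: 11.63
tcp_pos: [0.5167, -0.1446, 0.1992]
eef_rot: [-3.141, 0.0, 1.585]
ft_force: [0.4, 0.6, -1.3]
grip_width: 0.402
```

Run:
```python
from h import *
np.set_printoptions(precision=4,suppress=True)
im=env.get_image('top'); im2=env.get_image('side')
cv2.imwrite('pics/t9.png',cv2.resize(im[100:300,330:530],None,fx=2.5,fy=2.5)); cv2.imwrite('pics/s9.png',im2)
plan([.517,-.143,.19],90.96,1,0)
c={}
for n,a,(x0,y0,x1,y1) in [('top',im,(390,130,460,240)),('side',im2,(230,150,430,330))]:
    h=cv2.cvtColor(a,cv2.COLOR_BGR2HSV); m=np.zeros(a.shape[:2],bool); m[y0:y1,x0:x1]=True
    m&=(h[...,0]>5)&(h[...,0]<25)&(h[...,1]>120)
    n_,lab,st,ce=cv2.connectedComponentsWithStats(m.astype(np.uint8)); k=1+st[1:,4].argmax(); print(n,st[k],ce[k]); c[n]=ce[k]
print(tri(ray('top',c['top']),ray('side',c['side'])))
```

```text
-0.3 0.1 9.3 -0.03 -0.04 -0.02 0
now [ 0.5169 -0.1427  0.1993] [-179.97   -0.04   90.94] grip 0.402 t 11.7333 F [-0.7 -0.1 -1.5]
top [432 167  21  22 328] [442.061  177.4878]
side [320 188  31  14 366] [334.9426 194.2104]
(array([ 0.6098, -0.1118,  0.3116]), np.float64(0.012512844127943278))
```

View pics/t9.png

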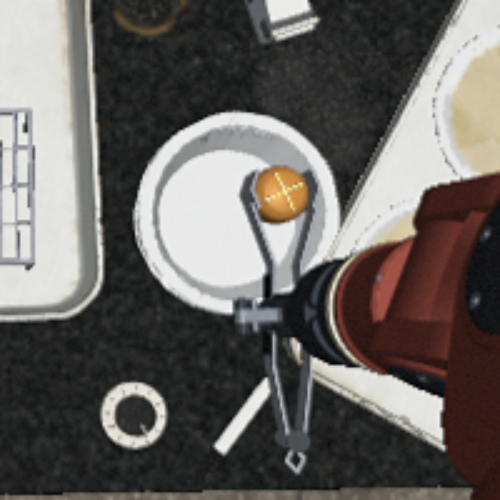

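View pics/s9.png

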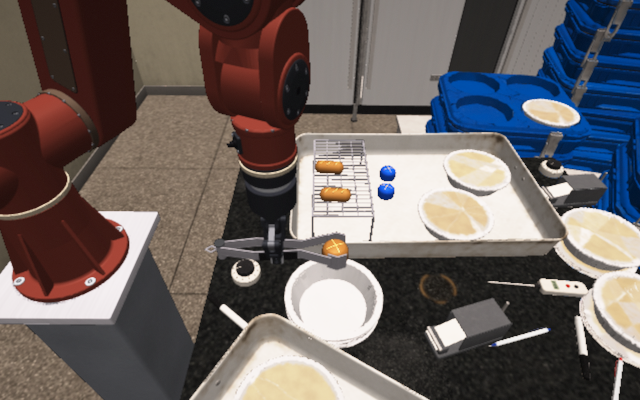

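Run:
```python
from h import *
np.set_printoptions(precision=4,suppress=True)
print(tri(ray('top',(442,177.5)),ray('side',(335,248))))
for z in (.2,.21,.22): print(z,onz('top',(442,177.5),z),onz('side',(335,248),z))
# nest rim: side ellipse (outer rim) left 284 right 383, top 257ish
env.get_image('top');
for r in env.landmark_of('top','dish_nest')[:1]+env.landmark_of('side','dish_nest')[:1]: print(r)
print(onz('top',(330+236/2.5,100+213/2.5),.077), onz('side',(334,297),.077), onz('side',(335,312),.0))
```

```text
(array([ 0.618 , -0.1439,  0.2135]), np.float64(0.0013960781476928062))
0.2 [ 0.6192 -0.1484  0.2   ] [ 0.6195 -0.1326  0.2   ]
0.21 [ 0.6178 -0.1451  0.21  ] [ 0.6189 -0.1409  0.21  ]
0.22 [ 0.6164 -0.1418  0.22  ] [ 0.6183 -0.1491  0.22  ]
{'at': [416.7, 188.3], 'score': 0.73}
{'at': [330.9, 314.5], 'score': 0.79}
[ 0.6184 -0.1453  0.077 ] [ 0.6211 -0.1563  0.077 ] [ 0.6261 -0.1444  0.    ]
```

jog_arm --series "-2 0 6 0 0 0 0; -2 0 10 0 0 0 0; 0 0 8 0 0 0 0; 0 0 0 0 0 0 0; 0 0 0 0 0 0 0"

```text
clock: 12.3
tcp_pos: [0.5167, -0.1468, 0.1746]
eef_rot: [-3.14, -0.001, 1.588]
ft_force: [-0.4, -0.8, -1.2]
grip_width: 0.402
```

jog_arm --series "0 0 0 0 0 0 0; 0 0 0 0 0 0 0; 0 0 0 0 0 0 0; 0 0 0 0 0 0 0; 0 0 0 0 0 0 0"

```text
clock: 12.72
tcp_pos: [0.5175, -0.1472, 0.1757]
eef_rot: [3.141, 0.0, 1.588]
ft_force: [0.0, -0.3, -1.4]
grip_width: 0.399
```

Run:
```python
from h import *
im=env.get_image('top'); im2=env.get_image('side')
cv2.imwrite('pics/c10.png',np.hstack([cv2.resize(im[110:290,360:500],None,fx=2.5,fy=2.5),cv2.resize(im2[170:350,200:380],None,fx=2.5,fy=2.5)]))
plan([.517,-.143,.19],90.96,1,0)
for s in (env.observe(),): print(s['joint_velocities'].round(4))
```

```text
4.2 -0.4 -14.4 0.01 0.01 -0.00 0
now [ 0.5174 -0.1472  0.1756] [1.7999e+02 1.0000e-02 9.0960e+01] grip 0.399 t 12.8167 F [ 0.7  0.3 -2. ]
[-0.0008  0.0017 -0.0003  0.0006 -0.0017  0.0005]
```

View pics/c10.png

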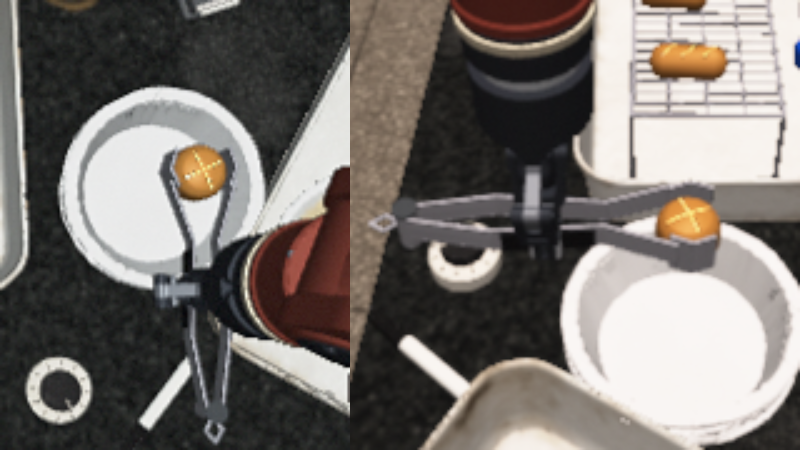

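The roll is gripped between both jaws and steady. It is about 10 cm above the rim and centred to within about 1 cm; the sideways offset in the pictures is parallax from the height. Nothing else was disturbed.

```bash
python3 -c "
from cell import env
print(env.hand_in())"
```

```text
the job is handed in; nothing more can be done
None
```

I picked up the tongs, closed them on the round roll in the left place on the rack and lifted it off. I handed the job in at about 12.8 s with the roll still held over the dish nest; `env.hand_in()` gave no verdict.

- **Grip:** the opening was steady at 40%, with both jaws on the roll at a set grip of 35 N. The arm was at rest.
- **Position:** I estimate the roll's middle at about (0.618, -0.148, 0.185). That is roughly 105 mm above the rim and within about 1 cm sideways of the nest centre. I measured it before a final 4 mm sideways and 24 mm downward move and carried it forward. The last pictures agree with it.
- **Surroundings:** in the last pictures the nest, the timer and the long rolls appear unmoved and nothing else touches the roll. I did not re-measure their positions.
- **Disagreements:** estimates of the nest centre from the two cameras and the networks differed by about 1 cm, well inside the 40 mm limit. One colour detection in the side view picked up a long roll, so I read the round roll's pixel off the picture instead.

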